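# Clamp a ring mandrel in its bench holder with strap and swing bolt

## Robot

A 6-joint arm with a two-finger parallel gripper is mounted at the origin on a cart in front of the work surface, level with it; the furniture and walls round the work are solid. World frame = base frame: x ahead of the robot, y to its left, z up, the work surface at z = 0. Lengths are in m, angles in rad, forces in N, time in s.
With the tool pointing down it reaches from about 0.4 to 0.925 m from the base axis. Payload 12.5 kg.
Tool frame: the origin (TCP) lies between the finger pads; the fingertips stand 11 mm ahead of it and the grasp point (between the pads) lies 8 mm behind it (arm.tip_extent is the distance from the TCP to the fingertips, in m); z points along the fingers, y is the line along which they close (so a half turn about z gives the same grasp; the last joint's range is limited). The gripper opens to 95 mm and grips with 3 to 60 N. Pads are 20 mm wide; open, the fingers measure 119 mm over their backs; the gripper's body (75 mm by 180 mm) begins 59 mm behind the grasp point.
Start: joints at [-1.309, 0.491, 1.559, -0, 1.092, -0.106], TCP at [0.225, -0.583, 0.226] pointing down, gripper open.
Joint ranges: [-3.1, 3.1], [-0.84, 2.19], [0.05, 2.79], [-1.13, 4.28], [0.06, 2.93], [-2.69, 2.69]. Speed limits (rad/s): [2.22, 2.22, 2.79, 3.14, 3.14, 3.14].

## Interface

Orientations are given as a 3x3 rotation matrix whose columns are the frame's x, y, z axes.
In Python, from workcell import arm, eyes, job gives the robot as it stands.
- The arm moves only by the tool apply_moves, never from a script. Its argument "plan" is a list of rows, each a list of 3 entries, a list of its own where there are three numbers: the opening, from 0 (shut) to 1 (fully open), then the shift along the tool's x, y, z in units of 300 mm (1.0 is 300 mm), then the turn, a rotation vector about the tool's x, y, z in units of 360 degrees (1.0 is 360 degrees). A call has 1 to 12 rows; each row is the pose to reach, as a shift and turn from the pose commanded when the call began, along the tool's axes at that moment, turning the shorter way round; what a row does not reach only later rows make up. A row lasts 1/12 s, in which the tool goes at most 41.7 mm and 7.16 degrees, less where a joint would pass 70% of its speed; a pose out of reach is approached as far as the arm can. A call with a number of a shift or a turn outside -1 to 1 is refused whole. A call with a gripper value outside its range is refused whole. The fingers move at their own pace and stop on an object; "force" is the grip in N (left out, the last holds). Time passes only in rows, so rows that repeat a pose let the fingers close. It gives the time, the measured TCP pose, the force, the opening and the grip force at its end, in the units of the state.
- arm.get_obs(): the state, without advancing time (a new reading comes with each control period).
- eyes.snapshot(name): name is "scene" or "top" or "wrist"; returns a dict with "frame" (480x640x3 uint8, red, green, blue), "fx", "fy", "cx", "cy" (pixels), "T" (4x4, takes a point from camera to world coordinates). Camera axes: x right, y down, z forward; pixel columns grow to the right and rows downward; lengths in m; the calibration is good to about 2 mm. A picture is of the moment at which its call begins. There is no depth.
- job.finish_job(): hands the job in; it is judged then, once.
The state is a dict: "t": time; "qpos": joint angles; "joint_velocities": joint speeds; "joint_torque": joint torques, N m; "eef_pos": TCP position; "tcp_rot": TCP orientation; "contact_force": force on the tool from outside, world axes, zero at the start; "torque": the same for the moment, N m; "gripper_width": opening from 0.0 (shut) to 1.0 (fully open); "grasp_force": force on a finger pad.
Only numpy, scipy, OpenCV 4.12 (cv2) and the standard library are available. Lean on these libraries where they do the work, as an engineer would, in place of code of your own. Each camera call takes 0.05 s, during which the arm holds its last target. There are 200 camera calls.

## Task

Clamp the ring mandrel in its bench holder, ready for sizing a ring: swing the hinged strap over the wooden handle and press it gently down until its pad beds firmly on the wood. Then draw the swing bolt out by its ball knob against its spring, swing it up into the strap's slot and let the collar down gently, not snapping, into the seat behind the raised lip, so that the spring holds the strap down; let go. Do not dent the handle or ram the bolt against the strap, and leave the mandrel lying where it is in the saddle and the other things on the table in peace.

Things in the scene. Friction and masses are not known exactly. Their poses are not given: they have to be found in the camera images.
- holder: Fixed grey cast mandrel holder on the green mat: foot 96 x 150 mm, 11 mm thick, with a V saddle and, 85 mm along -y, a V rest. Origin under the middle of the saddle, at the bottom of the foot; z up, y along the mandrel (handle to +y, steel taper to -y), +x towards the bolt's side. The mandrel's axis runs 50 mm above the origin.
- strap: The hinged half: grey arched strap 24 mm wide (y). Origin on its hinge pin; its x axis runs from the pin over the mandrel to the slotted ear, z out of its top. It starts open, x axis 1.3 to 1.7 rad above level, on the holder's -x side, and closes by turning down to +x. The hinge is stiff (0.06 N m) and stays where it is left. The wood dents if the strap bears on it with over 35 N.
- strap_hinge (a point): Middle of the strap's hinge pin, which lies along the holder's y: fixed, at x -38 mm, z 50 mm in the holder's frame.
- strap_crown (a point): Top of the arch's flat boss, strap frame x 38, z 25.5 mm. A knurled steel thumbscrew head 15 mm across stands over it, flat top nominally at z 36.5 mm; it carries the rubber pad on the underside and is set up to 1.5 mm higher or lower each time (not measured). Pressing straight down on the head puts the same force on the wood; 6 to 15 N beds the pad.
- strap_seat (a point): Centre of the seat on the flat ear's top, where the bolt's collar must come down: strap frame x 70, z 8 mm. The ear runs from x 60 to 83 mm, 24 mm wide, 8 mm thick, with an 8 mm slot open at its far end. The pad meets the wood with the strap's x axis between 0.06 rad below and 0.06 rad above level, by thumbscrew and handle thickness: feel for it. Force on the ear counts 1.8-fold on the wood.
- strap_lip (a point): Top outer edge of the raised lips at the ear's far end, either side of the slot: strap frame x 83, z 10.5 mm. The lips are 3.5 mm thick and stand 2.5 mm above the seat; the bolt's collar has to be lifted over them and drops in behind them.
- bolt: Steel swing bolt, shank 6 mm thick. Origin on the bolt's pin, z along the bolt towards its knob. It swings about the pin and also slides out along its z, 0 to 22 mm, against a spring: 2.7 N at rest plus 0.45 N per mm (12.6 N at the stop). To pass the lips it must be drawn out 8 to 15 mm through the last 0.6 rad of swing; a spring pull of 10 N felt along the bolt is always enough.
- bolt_hinge (a point): Middle of the bolt's pin, which lies along the holder's y: fixed, at x +32 mm, z 22 mm in the holder's frame.
- bolt_eye (a joint): Swing angle of the bolt about its pin, rad: 0 upright (in the slot), growing as it leans out to the holder's +x side; starts at 0.85 to 1.25 and stays where it is left.
- bolt_collar (a point): Centre of the underside of the bolt's collar (16 mm across, 5 mm high), on the bolt's axis, 30 mm from the pin at rest; the seat of the bedded strap is 32 to 40 mm from the pin. If the knob is let go while drawn out, the collar snaps down and dents the handle: let it down until the ear carries the spring.
- bolt_knob (a point): Centre of the black ball knob, 20 mm across, on the bolt's axis 62 mm from the pin at rest. Between flat fingers that close along the holder's y axis it turns as the bolt swings; grip it at its middle, well between the pads. It may creep in the fingers while it turns under load, so keep the pull by feel.
- mandrel: Loose ring mandrel lying in the saddle and on the rest: steel taper 13 to 22 mm thick and an eight-sided orange wooden handle 22 to 24 mm thick, 285 mm long in all, 0.2 to 0.4 kg. Origin in the middle of its length, under its axis by 12 mm; y towards the handle. It may lie up to 15 mm either way along the saddle.
- dish: Bystander: white dish, 82 mm across, 22 mm high; origin under its centre.
- loupe: Bystander: small folding loupe, 35 x 29 x 14 mm; origin under its centre.
- tweezers: Bystander: steel tweezers, 138 mm long along y, 10 mm high; origin under the middle.
- band_ring: Bystander: plain metal ring, 21 mm across, lying flat; origin under its centre.
- studded_ring: Bystander: metal ring with studs, 22 mm across, lying flat; origin under its centre.
- caliper: Bystander: steel caliper, 208 mm long along y, 12 mm high; origin under the middle.
- ring_box: Bystander: shut dark red ring box, 55 x 52 x 45 mm; origin under its centre.

How it is judged:
By the outcome, as a careful person would: the job done as asked, in the order asked, and still so for the second after the job is handed in, with the robot touching nothing.
It also fails if it takes over 67 s, if anything falls off the work surface, if the arm or the gripper's body presses on something with over 40 N, if the wrist force passes 120 N, or if a joint passes its speed limit or range.

## Working session

There is one attempt and no reset: what is moved stays moved. The work goes in short steps, Python scripts to look and compute and a tool call to move; the robot and the scene stay as the last step left them, time stands still between calls to the robot, and variables do not carry over. Pictures are saved under pics/ and viewed, at most 10 in all, crops included, and the job is handed in when it is done.

Besides the shell and the picture viewer there is one more tool, called after "Call:" by a JSON object that holds its "method" and its "body". apply_moves: Moves the arm, as the interface text tells. Shifts and turns lie within -1 to 1; 1 stands for 300 mm of shift or 360 degrees of turn. Its arguments: {"type":"object","properties":{"plan":{"type":"array","items":{"type":"array"}},"force":{"type":"number"}},"required":["plan"]}

```bash
ls; mkdir -p pics; python3 - <<'E'
from workcell import arm, eyes, job
import cv2,numpy as np
o=arm.get_obs(); print({k:np.round(v,3).tolist() for k,v in o.items()}, arm.tip_extent)
for n in ("scene","top"):
    s=eyes.snapshot(n); cv2.imwrite(f"pics/{n}0.png",s["frame"][:,:,::-1]); print(n,s["fx"],s["cx"],s["cy"],np.round(s["T"],4).tolist())
E
```

```text
pics
{'t': 0.0, 'qpos': [-1.309, 0.492, 1.559, -0.0, 1.092, -0.106], 'joint_velocities': [0.0, 0.001, -0.0, 0.001, -0.0, 0.001], 'joint_torque': [0.0, -61.264, -25.818, 0.069, 0.048, -0.0], 'eef_pos': [0.225, -0.583, 0.225], 'tcp_rot': [[0.933, 0.36, -0.0], [0.36, -0.933, 0.001], [0.0, -0.001, -1.0]], 'contact_force': [0.611, -0.282, -0.247], 'torque': [-0.016, 0.017, 0.028], 'grasp_force': 0.0, 'gripper_width': 1.003} 0.011
scene 500.8223469321713 317.1680140717264 238.84375999471675 [[-0.6065, -0.608, 0.5123, 0.0778], [-0.7951, 0.4679, -0.3859, 0.4474], [-0.005, -0.6414, -0.7672, 0.8048], [0.0, 0.0, 0.0, 1.0]]
top 499.9637475219978 317.36837405419186 232.01135469990186 [[-0.0192, -0.9964, 0.0822, 0.4613], [-0.9992, 0.0164, -0.0355, 0.0922], [0.0341, -0.0829, -0.996, 1.0071], [0.0, 0.0, 0.0, 1.0]]
```

View pics/scene0.png

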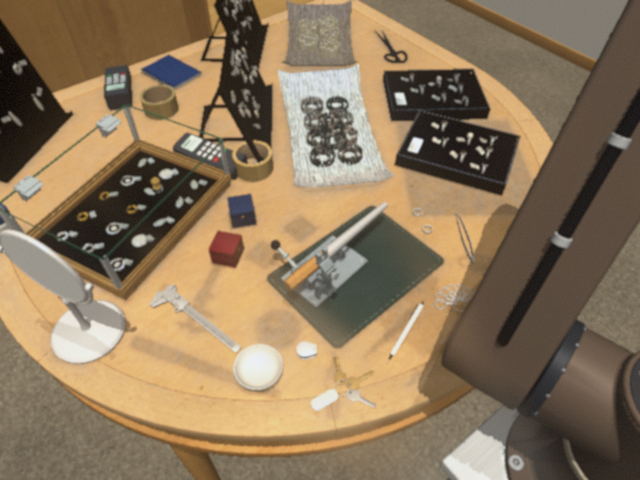

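View pics/top0.png

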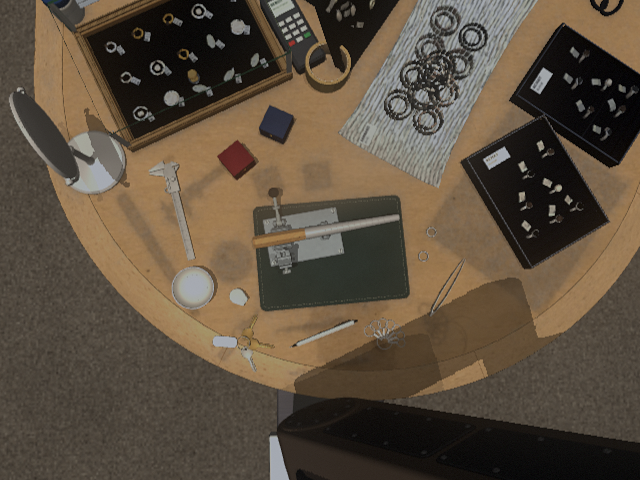

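The scene view shows the holder at about (330,265), with the knob at (276,244). The top view shows the foot spanning about (270–343, 208–262), the knob at (275,192) and the open strap near (285,262). Holder +x points roughly along world +x. I'll zoom in next.

```bash
python3 - <<'E'
import cv2,numpy as np
a=cv2.imread("pics/top0.png")[180:280,240:410]; b=cv2.imread("pics/scene0.png")[195:315,255:395]
a=cv2.resize(a,None,fx=4.6,fy=4.6,interpolation=cv2.INTER_CUBIC)[:, :]
b=cv2.resize(b,None,fx=4.6,fy=4.6,interpolation=cv2.INTER_CUBIC)
cv2.imwrite("pics/a.png",a);cv2.imwrite("pics/b.png",b)
E
```

```text
(no output)
```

View pics/a.png

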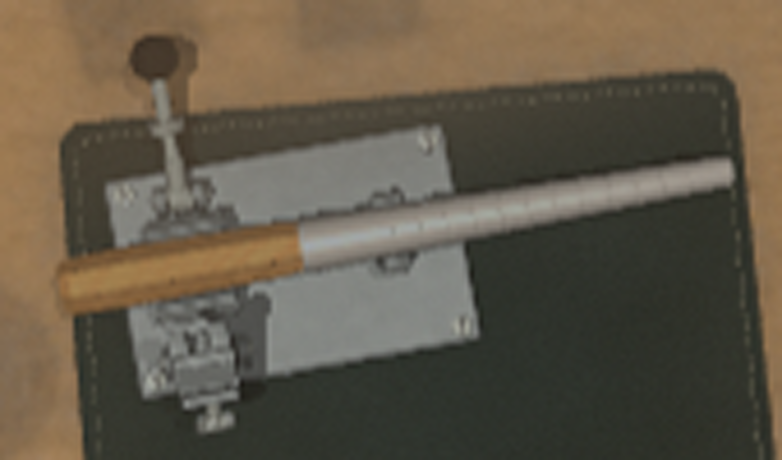

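View pics/b.png

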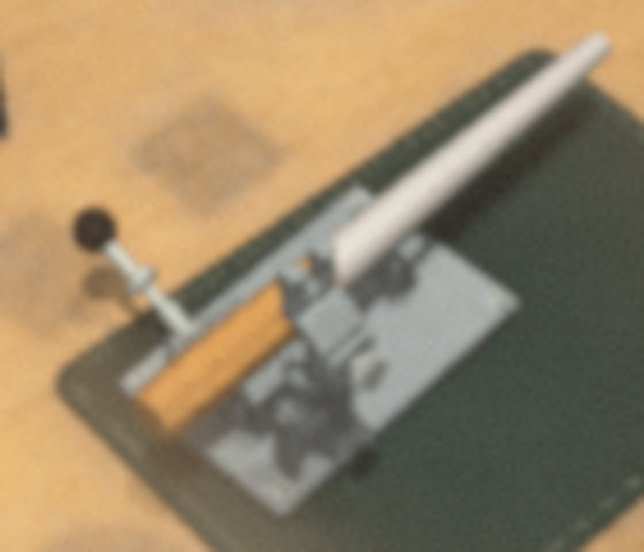

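The crops show the foot corners clearly. In the top crop they are at (107,185), (440,127), (478,337) and (142,398), with the knob at (155,57). The strap stands nearly upright and its thumbscrew head, at (215,415), faces −x.

```bash
cat > h.py <<'E'
import numpy as np, cv2
from workcell import arm, eyes, job
def ray(s,p):
    d=np.array([(p[0]-s["cx"])/s["fx"],(p[1]-s["cy"])/s["fy"],1.]); T=np.array(s["T"]); return T[:3,3],T[:3,:3]@d
def onz(s,p,z):
    o,d=ray(s,p); return o+d*(z-o[2])/d[2]
def tri(r):
    A=0;b=0;
    for o,d in r:
        d=d/np.linalg.norm(d);P=np.eye(3)-np.outer(d,d);A=A+P;b=b+P@o
    x=np.linalg.solve(A,b); return x,[np.linalg.norm(np.cross(x-o,d/np.linalg.norm(d)))*1e3 for o,d in r]
E
python3 - <<'E'
from h import *
np.set_printoptions(precision=4,suppress=True)
t=eyes.snapshot("top");s=eyes.snapshot("scene")
A=lambda u,v:(240+u/4.6-.4,180+v/4.6-.4); B=lambda u,v:(255+u/4.6-.4,195+v/4.6-.4)
ca=[A(107,185),A(440,127),A(478,337),A(142,398)]; cb=[B(120,383),B(363,188),B(518,300),B(285,513)]
for n,S,c in(("top",t,ca),("scene",s,cb)):
    P=np.array([onz(S,p,.013) for p in c]); print(n,P[:,:2].tolist(), "edges",np.linalg.norm(P-np.roll(P,-1,0),axis=1), "c",P.mean(0))
    y=(P[0]-P[1]+P[3]-P[2])[:2]; print(" yaw",np.arctan2(-y[0],y[1]))
for p,q in zip(ca,cb): print("tri",*tri([ray(t,p),ray(s,q)]))
print("knob",tri([ray(t,A(155,57)),ray(s,B(95,230))]))
print("taper tip",tri([ray(t,A(733,172)),ray(s,B(603,45))]))
print("collar t",tri([ray(t,A(166,127)),ray(s,B(142,280))]))
print("wood/steel top", tri([ray(t,A(300,246)),ray(s,B(338,255))]))
print("head on z .088",onz(t,A(213,417),.088))
for z in(.05,.062): print("wood edge",z,onz(t,A(65,287),z),onz(t,A(300,246),z),onz(t,A(733,172),z))
E
```

```text
top [[0.5695160312565261, 0.16490294428046084], [0.5927041750267645, 0.019821599879656288], [0.5008060957643437, 0.005366762953697077], [0.4771583467036031, 0.15083986244644]] edges [0.1469 0.093  0.1474 0.0934] c [0.535  0.0852 0.013 ]
 yaw 0.15982011292672493
scene [[0.5712502002602942, 0.1647960017462901], [0.593038602313979, 0.01677186705949807], [0.5024804013242279, 0.0032183801983002303], [0.4779744275023642, 0.14856572987990674]] edges [0.1496 0.0916 0.1474 0.0947] c [0.5362 0.0833 0.013 ]
 yaw 0.15651062600670215
tri [0.5696 0.1651 0.015 ] [np.float64(0.5111533166842009), np.float64(0.5111533166841299)]
tri [0.5916 0.0193 0.0163] [np.float64(1.0155763859687739), np.float64(1.0155763859687508)]
tri [0.5005 0.0056 0.0169] [np.float64(0.1993833460330753), np.float64(0.19938334603302885)]
tri [0.4767 0.1502 0.0163] [np.float64(0.5762438997448541), np.float64(0.5762438997448677)]
knob (array([0.6191, 0.1416, 0.051 ]), [np.float64(0.11994581507189715), np.float64(0.11994581507185771)])
taper tip (array([ 0.5667, -0.0998,  0.0534]), [np.float64(0.2789512155321436), np.float64(0.27895121553225033)])
collar t (array([0.5906, 0.1378, 0.0426]), [np.float64(0.16226112305351964), np.float64(0.16226112305356827)])
wood/steel top (array([0.5352, 0.0805, 0.0711]), [np.float64(2.51751745423534), np.float64(2.5175174542353638)])
head on z .088 [0.4679 0.1183 0.088 ]
wood edge 0.05 [0.5232 0.18   0.05  ] [0.5386 0.0822 0.05  ] [ 0.5669 -0.1007  0.05  ]
wood edge 0.062 [0.5224 0.1789 0.062 ] [0.5377 0.0823 0.062 ] [ 0.5656 -0.0983  0.062 ]
```

```bash
cat >> h.py <<'E'
YAW=.158; ex=np.array([np.cos(YAW),np.sin(YAW),0]); ey=np.array([-ex[1],ex[0],0]); ez=np.array([0,0,1.])
O=ex*.5442+ey*.0428+ez*.003
H=lambda x,y,z:O+(ex*x+ey*y+ez*z)/1000   # holder mm -> world
from scipy.spatial.transform import Rotation as Ro
Rd=np.column_stack([ex,-ey,-ez])
def mv(p,R=Rd):
    o=arm.get_obs(); r=np.array(o["tcp_rot"]); 
    return ((r.T@(p-o["eef_pos"]))/.3).round(4), (Ro.from_matrix(r.T@R).as_rotvec()/2/np.pi).round(4)
def st():
    o=arm.get_obs(); d=np.array(o["eef_pos"])-O; print("t",round(o["t"],2),"tcp holder mm",(np.array([d@ex,d@ey,d@ez])*1e3).round(1),"F ex,ey,z",np.array([o["contact_force"]@a for a in(ex,ey,ez)]).round(2),"w",o["gripper_width"])
E
python3 - <<'E'
from h import *
st(); print(mv(np.array([.46,-.2,.226]))); print(mv(H(-92,0,210)))
E
```

```text
t 0.2 tcp holder mm [-414.  -654.   222.3] F ex,ey,z [0.94 0.61 0.52] w 1.0007526782206975
(array([ 1.191 , -0.9096, -0.0017]), array([-0.0001, -0.    ,  0.0334]))
(array([ 1.5038, -1.9086,  0.0423]), array([-0.0001, -0.    ,  0.0334]))
```

Call:
{"method": "apply_moves", "body": {"plan": [[0,[0.95,-0.73,0],[0,0,0.0334]],[0,[0.95,-0.73,0],[0,0,0.0334]],[0,[0.95,-0.73,0],[0,0,0.0334]],[0,[0.95,-0.73,0],[0,0,0.0334]],[0,[0.95,-0.73,0],[0,0,0.0334]],[0,[0.95,-0.73,0],[0,0,0.0334]],[0,[0.95,-0.73,0],[0,0,0.0334]],[0,[0.95,-0.73,0],[0,0,0.0334]],[0,[0.95,-0.73,0],[0,0,0.0334]],[0,[0.95,-0.73,0],[0,0,0.0334]],[0,[0.95,-0.73,0],[0,0,0.0334]]], "force": 20}}

```text
t: 1.12
eef_pos: [0.4125, -0.2754, 0.2257]
tcp_rot: [[0.987, 0.16, 0.0], [0.16, -0.987, -0.0], [0.0, 0.0, -1.0]]
contact_force: [-1.4, 0.2, 0.1]
gripper_width: 0.287
grasp_force: 0.0
```

```bash
python3 - <<'E'
from h import *
st(); print(mv(H(-92,0,210)));print(arm.get_obs()["qpos"])
E
```

```text
t 1.12 tcp holder mm [-180.2 -379.7  222.7] F ex,ey,z [-1.33  0.39  0.1 ] w 0.2865375672238035
(array([ 0.2974, -1.2648,  0.0421]), array([ 0.    , -0.    ,  0.0004]))
[-7.21883501e-01  3.08269017e-01  1.86768567e+00 -1.55443988e-04
  9.65473717e-01  6.88261756e-01]
```

Call:
{"method": "apply_moves", "body": {"plan": [[0,[0.297,-0.95,0.02],[0,0,0]],[0,[0.297,-0.95,0.02],[0,0,0]],[0,[0.297,-0.95,0.02],[0,0,0]],[0,[0.297,-0.95,0.02],[0,0,0]],[0,[0.297,-0.95,0.02],[0,0,0]],[0,[0.297,-0.95,0.02],[0,0,0]],[0,[0.297,-0.95,0.02],[0,0,0]],[0,[0.297,-0.95,0.02],[0,0,0]],[0,[0.297,-0.95,0.02],[0,0,0]],[0,[0.297,-0.95,0.02],[0,0,0]]]}}

```text
t: 1.95
eef_pos: [0.4552, 0.0182, 0.2195]
tcp_rot: [[0.987, 0.158, -0.0], [0.158, -0.987, -0.0], [-0.0, 0.0, -1.0]]
contact_force: [0.3, -0.5, 0.4]
gripper_width: 0.006
grasp_force: 0.0
```

```bash
python3 - <<'E'
from h import *
st(); print(mv(H(-92,0,210)))
s=eyes.snapshot("wrist"); cv2.imwrite("pics/w1.png",s["frame"][:,:,::-1]); print(s["fx"],s["cx"],s["cy"],np.round(s["T"],4).tolist())
def px(p):
    q=np.linalg.inv(s["T"])@np.append(p,1); return (q[:2]/q[2]*s["fx"]+[s["cx"],s["cy"]]).round(0)
for th in(1.3,1.4,1.5,1.6,1.7):
  c,n=np.cos(th),np.sin(th); f=lambda x,z:H(-38+x*c-z*n,0,50+x*n+z*c)
  print(th,px(f(38,36.5)),px(f(83,10.5)),px(f(0,0)))
print(px(H(0,0,50)),px(H(89,0,48)))
E
```

```text
t 1.95 tcp holder mm [-91.8 -96.5 216.5] F ex,ey,z [ 0.24 -0.58  0.35] w 0.006323363080298695
(array([-0.0006, -0.3216,  0.0216]), array([0.0001, 0.    , 0.    ]))
348.4733757367132 323.92871854072223 236.9450046672446 [[0.1573, -0.9492, -0.2724, 0.5325], [-0.9875, -0.151, -0.0442, 0.0297], [0.0008, 0.276, -0.9612, 0.3783], [0.0, 0.0, 0.0, 1.0]]
1.3 [203. 200.] [180. 156.] [217. 165.]
1.4 [205. 205.] [181. 168.] [217. 165.]
1.5 [207. 210.] [183. 181.] [217. 165.]
1.6 [208. 213.] [184. 192.] [217. 165.]
1.7 [210. 216.] [187. 203.] [217. 165.]
[214. 121.] [205.   7.]
```

View pics/w1.png

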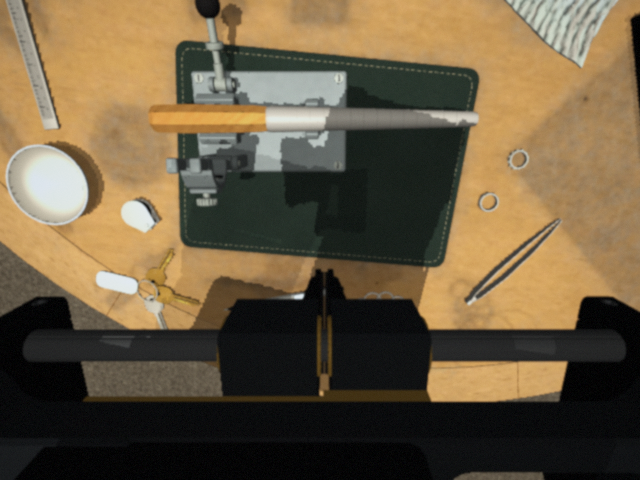

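The wrist view shows the strap's thumbscrew head at (206,202) and the knob at (206,7). Both match the predictions for a strap angle of about 1.35 rad, so I'll go behind the strap.

Call:
{"method": "apply_moves", "body": {"plan": [[0,[0,-0.3217,0],[0,0,0]],[0,[0,-0.3217,0],[0,0,0]],[0,[0,-0.3217,0.1],[0,0,0]],[0,[0,-0.3217,0.312],[0,0,0]],[0,[0,-0.3217,0.312],[0,0,0]],[0,[0,-0.3217,0.312],[0,0,0]],[0,[0.08,-0.3217,0.312],[0,0,0]],[0,[0.12,-0.3217,0.312],[0,0,0]],[0,[0.14,-0.3217,0.31],[0,0,0]],[0,[0.16,-0.3217,0.3],[0,0,0]],[0,[0.175,-0.3217,0.291],[0,0,0]],[0,[0.175,-0.3217,0.291],[0,0,0]]]}}

```text
t: 3.0
eef_pos: [0.4925, 0.1222, 0.1334]
tcp_rot: [[0.988, 0.157, 0.002], [0.157, -0.988, 0.0], [0.002, 0.0, -1.0]]
contact_force: [-0.4, 0.4, 0.6]
gripper_width: 0.004
grasp_force: 0.1
```

```bash
python3 - <<'E'
from h import *
st()
E
```

```text
t 3.0 tcp holder mm [-38.6   0.4 130.4] F ex,ey,z [-0.31  0.43  0.55] w 0.0038842720875968176
```

Call:
{"method": "apply_moves", "body": {"plan": [[0,[0.022,0,0.005],[0,0,0]],[0,[0.044,0,0.01],[0,0,0]],[0,[0.065,0,0.019],[0,0,0]],[0,[0.086,0,0.029],[0,0,0]],[0,[0.1,0,0.038],[0,0,0]],[0,[0.114,0,0.048],[0,0,0]],[0,[0.114,0,0.048],[0,0,0]]]}}

```text
t: 3.58
eef_pos: [0.5261, 0.1281, 0.1171]
tcp_rot: [[0.988, 0.157, -0.001], [0.157, -0.988, -0.0], [-0.001, 0.0, -1.0]]
contact_force: [0.4, 0.1, -0.1]
gripper_width: 0.005
grasp_force: 0.0
```

```bash
python3 - <<'E'
from h import *
st()
s=eyes.snapshot("scene"); cv2.imwrite("pics/s2.png",cv2.resize(s["frame"][170:320,230:430,::-1],None,fx=3,fy=3,interpolation=cv2.INTER_CUBIC))
E
```

```text
t 3.58 tcp holder mm [ -4.5   1.  114.1] F ex,ey,z [ 0.42  0.03 -0.12] w 0.005371227738258333
```

View pics/s2.png

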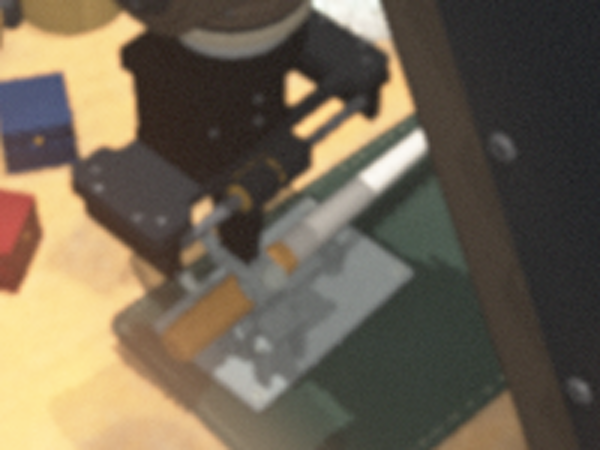

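The scene crop shows the strap swung over the mandrel, with its ear at (205,215) and the finger behind it at (240,245). Next I'll lift, go past and push down on the lip end.

Call:
{"method": "apply_moves", "body": {"plan": [[0,[0,0,-0.085],[0,0,0]],[0,[0.02,0,-0.085],[0,0,0]],[0,[0.085,0,-0.085],[0,0,0]],[0,[0.095,0,-0.04],[0,0,0]],[0,[0.103,0,-0.006],[0,0,0]],[0,[0.117,0,0.01],[0,0,0]],[0,[0.13,0,0.027],[0,0,0]],[0,[0.14,0,0.046],[0,0,0]],[0,[0.15,0,0.064],[0,0,0]],[0,[0.158,0,0.084],[0,0,0]],[0,[0.165,0,0.1],[0,0,0]],[0,[0.165,0,0.1],[0,0,0]]]}}

```text
t: 4.63
eef_pos: [0.5743, 0.1358, 0.0868]
tcp_rot: [[0.988, 0.157, -0.001], [0.157, -0.988, -0.0], [-0.001, 0.0, -1.0]]
contact_force: [0.7, -0.1, -0.2]
gripper_width: 0.008
grasp_force: 0.0
```

```bash
python3 - <<'E'
from h import *
st()
s=eyes.snapshot("wrist"); cv2.imwrite("pics/w3.png",s["frame"][:300,60:560,::-1])
E
```

```text
t 4.63 tcp holder mm [44.3  0.9 83.8] F ex,ey,z [ 0.7  -0.2  -0.24] w 0.007631453766627288
```

View pics/w3.png

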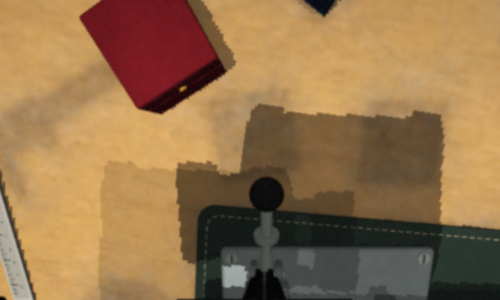

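Call:
{"method": "apply_moves", "body": {"plan": [[0,[0,0,-0.1],[0,0,0]],[0,[0,0,-0.137],[0,0,0]],[0,[-0.1,0,-0.137],[0,0,0]],[0,[-0.155,0,-0.137],[0,0,0]],[0,[-0.155,0,-0.12],[0,0,0]],[0,[-0.155,0,-0.1],[0,0,0]],[0,[-0.155,0,-0.08],[0,0,0]],[0,[-0.155,0,-0.073],[0,0,0]],[0,[-0.155,0,-0.066],[0,0,0]],[0,[-0.155,0,-0.066],[0,0,0]],[0,[-0.155,0,-0.066],[0,0,0]]]}}

```text
t: 5.6
eef_pos: [0.5287, 0.1285, 0.1074]
tcp_rot: [[0.988, 0.157, -0.0], [0.157, -0.988, -0.0], [-0.0, 0.0, -1.0]]
contact_force: [-0.4, -0.6, 0.1]
gripper_width: 0.002
grasp_force: 0.0
```

```bash
python3 - <<'E'
from h import *
st()
E
```

```text
t 5.6 tcp holder mm [ -1.8   0.9 104.4] F ex,ey,z [-0.49 -0.54  0.06] w 0.0021330023826439267
```

Call:
{"method": "apply_moves", "body": {"plan": [[0,[0,0,0.002],[0,0,0]],[0,[0,0,0.004],[0,0,0]],[0,[0,0,0.006],[0,0,0]],[0,[0,0,0.008],[0,0,0]],[0,[0,0,0.01],[0,0,0]],[0,[0,0,0.01],[0,0,0]]]}}

```text
t: 6.1
eef_pos: [0.5286, 0.1285, 0.1047]
tcp_rot: [[0.988, 0.157, 0.0], [0.157, -0.988, -0.0], [0.0, 0.0, -1.0]]
contact_force: [0.9, -0.1, 1.2]
gripper_width: 0.006
grasp_force: 0.5
```

Call:
{"method": "apply_moves", "body": {"plan": [[0,[0,0,0.001],[0,0,0]],[0,[0,0,0.002],[0,0,0]],[0,[0,0,0.003],[0,0,0]],[0,[0,0,0.004],[0,0,0]],[0,[0,0,0.005],[0,0,0]],[0,[0,0,0.005],[0,0,0]]]}}

```text
t: 6.6
eef_pos: [0.5284, 0.1285, 0.1031]
tcp_rot: [[0.988, 0.157, -0.0], [0.157, -0.988, -0.0], [-0.0, 0.0, -1.0]]
contact_force: [0.9, 0.2, 1.0]
gripper_width: 0.005
grasp_force: 0.3
```

Call:
{"method": "apply_moves", "body": {"plan": [[0,[0,0,0.001],[0,0,0]],[0,[0,0,0.002],[0,0,0]],[0,[0,0,0.003],[0,0,0]],[0,[0,0,0.004],[0,0,0]],[0,[0,0,0.004],[0,0,0]]]}}

```text
t: 7.02
eef_pos: [0.5287, 0.1285, 0.1022]
tcp_rot: [[0.988, 0.157, 0.001], [0.157, -0.988, -0.0], [0.001, 0.0, -1.0]]
contact_force: [0.8, 0.4, 4.6]
gripper_width: 0.003
grasp_force: 2.0
```

Call:
{"method": "apply_moves", "body": {"plan": [[0,[0,0,0.001],[0,0,0]],[0,[0,0,0.002],[0,0,0]],[0,[0,0,0.003],[0,0,0]],[0,[0,0,0.003],[0,0,0]]]}}

```text
t: 7.35
eef_pos: [0.5289, 0.1285, 0.102]
tcp_rot: [[0.988, 0.157, 0.002], [0.157, -0.988, 0.0], [0.002, 0.0, -1.0]]
contact_force: [-0.9, -0.3, 12.1]
gripper_width: 0.002
grasp_force: 5.9
```

Call:
{"method": "apply_moves", "body": {"plan": [[0,[0,0,0],[0,0,0]],[0,[0,0,-0.005],[0,0,0]],[0,[0,0,-0.03],[0,0,0]],[0.1,[0,0,-0.137],[0,0,0]],[0.55,[0.05,0,-0.137],[0,0,0]],[0.55,[0.15,0,-0.137],[0,0,0]],[0.55,[0.25,0,-0.137],[0,0,0]],[0.55,[0.25,0,-0.137],[0,0,0]],[0.55,[0.25,0,-0.137],[0,0,0]]]}}

```text
t: 8.1
eef_pos: [0.603, 0.1403, 0.1418]
tcp_rot: [[0.988, 0.157, -0.001], [0.157, -0.988, -0.0], [-0.001, 0.0, -1.0]]
contact_force: [-0.2, 0.7, -1.3]
gripper_width: 0.366
grasp_force: 0.0
```

```bash
python3 - <<'E'
from h import *
st()
s=eyes.snapshot("wrist"); f=s["frame"]; cv2.imwrite("pics/w4.png",f[:400,100:600,::-1])
m=(f.max(2)<45).astype(np.uint8)
n,l,S,C=cv2.connectedComponentsWithStats(m)
for i in range(1,n):
    if 150<S[i,4]<6000 and S[i,1]<260: 
        p=onz(s,C[i],.051)-O; print(S[i],C[i],(np.array([p@ex,p@ey])*1e3).round(1))
E
```

```text
t 8.1 tcp holder mm [ 73.3   0.9 138.8] F ex,ey,z [-0.13  0.72 -1.33] w 0.3661161871252113
[318  25  61  55 848] [345.85849057  53.45283019] [203.3 -14.3]
[257  62  36  77 172] [276.02325581 108.26162791] [169.9  32.1]
[272 226  39  11 163] [287.64417178 229.50306748] [85.5 26.8]
```

View pics/w4.png

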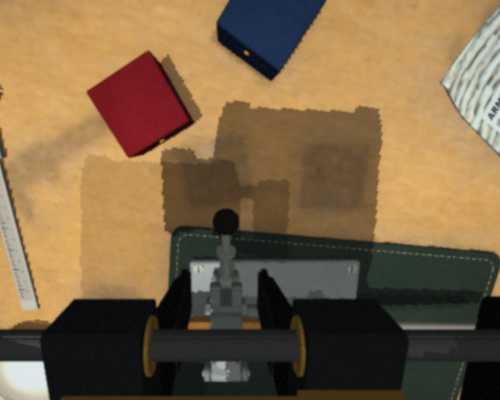

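The wrist view shows the strap closed over the handle, with its slotted ear at crop (226,290) and the knob at (226,222), lined up with the slot.

```bash
python3 - <<'E'
from h import *
s=eyes.snapshot("wrist"); f=s["frame"]
m=(f[195:245,295:360].max(2)<60).astype(np.uint8)
n,l,S,C=cv2.connectedComponentsWithStats(m); i=1+S[1:,4].argmax(); c=C[i]+[295,195]; print(S[i],c)
for c in (c,(326,222)):
    p=onz(s,c,.051)-O; print((np.array([p@ex,p@ey])*1e3).round(1))
st()
E
```

```text
[   0   12   65   38 1437] [325.82463466 229.91092554]
[84.1 -1.4]
[90.2 -1.6]
t 8.2 tcp holder mm [ 72.    1.  138.9] F ex,ey,z [ 0.95  0.26 -0.28] w 0.4530776302479502
```

Call:
{"method": "apply_moves", "body": {"plan": [[0.5,[0.057,0.005,0],[0,0,0]],[0.5,[0.057,0.005,0.12],[0,0,0]],[0.5,[0.057,0.005,0.24],[0,0,0]],[0.5,[0.057,0.005,0.31],[0,0,0]],[0.5,[0.057,0.005,0.33],[0,0,0]],[0.2,[0.057,0.005,0.33],[0,0,0]],[0.2,[0.057,0.005,0.33],[0,0,0]],[0.2,[0.057,0.005,0.33],[0,0,0]],[0.2,[0.057,0.005,0.33],[0,0,0]],[0,[0.057,0.005,0.33],[0,0,0]],[0,[0.057,0.005,0.33],[0,0,0]]], "force": 30}}

```text
t: 9.12
eef_pos: [0.6203, 0.1417, 0.0443]
tcp_rot: [[0.988, 0.157, 0.002], [0.157, -0.988, 0.0], [0.002, 0.0, -1.0]]
contact_force: [2.1, 1.4, 0.7]
gripper_width: 0.191
grasp_force: 30.0
```

```bash
python3 - <<'E'
from h import *
st()
s=eyes.snapshot("scene"); cv2.imwrite("pics/s5.png",cv2.resize(s["frame"][170:320,230:430,::-1],None,fx=3,fy=3,interpolation=cv2.INTER_CUBIC))
E
```

```text
t 9.12 tcp holder mm [90.6 -0.5 41.3] F ex,ey,z [2.34 1.01 0.68] w 0.19137865224956505
```

Call:
{"method": "apply_moves", "body": {"plan": [[0,[0.006,0,-0.003],[0,0,0]],[0,[0.012,0,-0.006],[0,0,0]],[0,[0.018,0,-0.009],[0,0,0]],[0,[0.024,0,-0.011],[0,0,0]],[0,[0.03,0,-0.014],[0,0,0]],[0,[0.0364,0,-0.0165],[0,0,0]],[0,[0.0364,0,-0.0165],[0,0,0]]]}}

```text
t: 9.75
eef_pos: [0.6296, 0.1431, 0.0475]
tcp_rot: [[0.988, 0.157, -0.003], [0.157, -0.988, -0.0], [-0.003, -0.0, -1.0]]
contact_force: [-7.9, -0.7, -2.6]
gripper_width: 0.192
grasp_force: 30.0
```

```bash
python3 - <<'E'
from h import *
st()
E
```

```text
t 9.75 tcp holder mm [100.1  -0.5  44.5] F ex,ey,z [-7.89  0.58 -2.56] w 0.19223037555223954
```

Call:
{"method": "apply_moves", "body": {"plan": [[0,[0.006,0,-0.003],[0,0,0]],[0,[0.012,0,-0.0053],[0,0,0]],[0,[0.008,0,-0.014],[0,0,0]],[0,[0.0033,0,-0.023],[0,0,0]],[0,[-0.001,0,-0.031],[0,0,0]],[0,[-0.006,0,-0.0383],[0,0,0]],[0,[-0.0133,0,-0.0493],[0,0,0]],[0,[-0.021,0,-0.0597],[0,0,0]],[0,[-0.0293,0,-0.0697],[0,0,0]],[0,[-0.038,0,-0.079],[0,0,0]],[0,[-0.038,0,-0.079],[0,0,0]]]}}

```text
t: 10.67
eef_pos: [0.6187, 0.1414, 0.072]
tcp_rot: [[0.988, 0.157, -0.001], [0.157, -0.988, -0.0], [-0.001, -0.0, -1.0]]
contact_force: [-3.9, 0.8, -4.4]
gripper_width: 0.193
grasp_force: 30.0
```

```bash
cat >> h.py <<'E'
def bolt():
    o=arm.get_obs(); d=(np.array(o["eef_pos"])-O); v=np.array([d@ex*1e3-32-2.3,d@ez*1e3+8-22-1.4]); F=np.array([o["contact_force"]@ex,o["contact_force"]@ez]); r=np.hypot(*v);u=v/r
    print("t",round(o["t"],2),"phi",round(np.arctan2(*v),3),"r",r.round(1),"pull",-(F@u).round(2),"tangential",(F@[u[1],-u[0]]).round(2),"Fy",round(float(o["contact_force"]@ey),2),"w",o["gripper_width"])
E
python3 - <<'E'
from h import *
st();bolt()
E
```

```text
t 10.67 tcp holder mm [89.  -0.5 69. ] F ex,ey,z [-3.69  1.41 -4.4 ] w 0.192797193127605
t 10.67 phi 0.796 r 76.6 pull 5.71 tangential 0.56 Fy 1.41 w 0.192797193127605
```

Call:
{"method": "apply_moves", "body": {"plan": [[0,[-0.004,0,0.004],[0,0,0]],[0,[-0.008,0,0.008],[0,0,0]],[0,[-0.0115,0,0.0115],[0,0,0]],[0,[-0.0115,0,0.0115],[0,0,0]]]}}

```text
t: 11.0
eef_pos: [0.6158, 0.1409, 0.0682]
tcp_rot: [[0.988, 0.157, 0.0], [0.157, -0.988, 0.0], [0.0, -0.0, -1.0]]
contact_force: [-2.8, 1.3, -3.9]
gripper_width: 0.19
grasp_force: 30.0
```

```bash
python3 - <<'E'
from h import *
st();bolt()
E
```

```text
t 11.0 tcp holder mm [86.1 -0.5 65.2] F ex,ey,z [-2.61  1.7  -3.86] w 0.1895306597236045
t 11.0 phi 0.805 r 71.8 pull 4.56 tangential 0.98 Fy 1.7 w 0.1895306597236045
```

Call:
{"method": "apply_moves", "body": {"plan": [[0,[-0.004,0,0.004],[0,0,0]],[0,[-0.008,0,0.008],[0,0,0]],[0,[-0.0105,0,0.0105],[0,0,0]],[0,[-0.0105,0,0.0105],[0,0,0]]]}}

```text
t: 11.33
eef_pos: [0.6129, 0.1405, 0.0653]
tcp_rot: [[0.988, 0.157, 0.001], [0.157, -0.988, 0.0], [0.001, 0.0, -1.0]]
contact_force: [-1.8, 1.4, -2.0]
gripper_width: 0.189
grasp_force: 30.0
```

```bash
python3 - <<'E'
from h import *
st();bolt()
s=eyes.snapshot("scene"); cv2.imwrite("pics/s6.png",cv2.resize(s["frame"][180:300,240:400,::-1],None,fx=5,fy=5,interpolation=cv2.INTER_CUBIC))
E
```

```text
t 11.33 tcp holder mm [83.2 -0.5 62.3] F ex,ey,z [-1.52  1.69 -2.  ] w 0.18948807952507812
t 11.33 phi 0.806 r 67.7 pull 2.48 tangential 0.39 Fy 1.69 w 0.18948807952507812
```

View pics/s6.png

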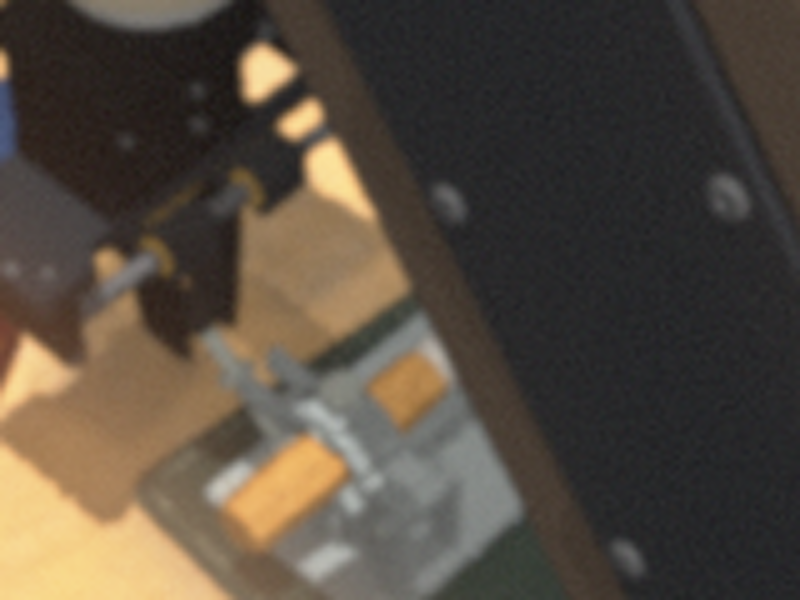

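The crop shows the fingers still on the knob end at (190,330), with the shank leaning out to the pin. The pull is nearly at rest, so the knob crept about 6 mm. I'll regrip it centred and harder.

Call:
{"method": "apply_moves", "body": {"plan": [[0.25,[0,0,0],[0,0,0]],[0.3,[0,0,0],[0,0,0]],[0.3,[-0.01,0,0.008],[0,0,0]],[0.3,[-0.018,0,0.015],[0,0,0]],[0,[-0.018,0,0.015],[0,0,0]],[0,[-0.018,0,0.015],[0,0,0]],[0,[-0.018,0,0.015],[0,0,0]],[0,[-0.018,0,0.015],[0,0,0]]], "force": 55}}

```text
t: 12.05
eef_pos: [0.6073, 0.1395, 0.0607]
tcp_rot: [[0.988, 0.157, -0.0], [0.157, -0.988, -0.0], [-0.0, 0.0, -1.0]]
contact_force: [-1.3, 0.1, -1.1]
gripper_width: 0.186
grasp_force: 55.0
```

```bash
python3 - <<'E'
from h import *
st();bolt()
E
```

```text
t 12.05 tcp holder mm [77.5 -0.6 57.7] F ex,ey,z [-1.28  0.35 -1.09] w 0.1864925762990587
t 12.05 phi 0.796 r 60.5 pull 1.68 tangential -0.12 Fy 0.35 w 0.1864925762990587
```

Call:
{"method": "apply_moves", "body": {"plan": [[0,[0.006,0,-0.006],[0,0,0]],[0,[0.012,0,-0.0115],[0,0,0]],[0,[0.018,0,-0.0175],[0,0,0]],[0,[0.024,0,-0.023],[0,0,0]],[0,[0.03,0,-0.029],[0,0,0]],[0,[0.036,0,-0.035],[0,0,0]],[0,[0.038,0,-0.037],[0,0,0]],[0,[0.038,0,-0.037],[0,0,0]]]}}

```text
t: 12.72
eef_pos: [0.6177, 0.1412, 0.0714]
tcp_rot: [[0.988, 0.157, -0.003], [0.157, -0.988, -0.0], [-0.003, 0.0, -1.0]]
contact_force: [-6.4, -0.9, -8.4]
gripper_width: 0.187
grasp_force: 55.0
```

```bash
python3 - <<'E'
from h import *
st();bolt()
E
```

```text
t 12.72 tcp holder mm [88.1 -0.5 68.4] F ex,ey,z [-6.5  0.1 -8.4] w 0.1874070816436984
t 12.72 phi 0.793 r 75.5 pull 10.53 tangential 1.43 Fy 0.1 w 0.1874070816436984
```

Call:
{"method": "apply_moves", "body": {"plan": [[0,[-0.009,0,-0.0095],[0,0,0]],[0,[-0.0175,0,-0.02],[0,0,0]],[0,[-0.0267,0,-0.0303],[0,0,0]],[0,[-0.0267,0,-0.0303],[0,0,0]]]}}

```text
t: 13.05
eef_pos: [0.6101, 0.1401, 0.0812]
tcp_rot: [[0.988, 0.157, -0.001], [0.157, -0.988, 0.0], [-0.001, -0.0, -1.0]]
contact_force: [-4.9, 0.9, -9.0]
gripper_width: 0.189
grasp_force: 55.0
```

```bash
python3 - <<'E'
from h import *
st();bolt()
E
```

```text
t 13.05 tcp holder mm [80.4 -0.4 78.2] F ex,ey,z [-4.72  1.62 -9.03] w 0.18864228102860883
t 13.05 phi 0.633 r 77.9 pull 10.07 tangential 1.53 Fy 1.62 w 0.18864228102860883
```

Call:
{"method": "apply_moves", "body": {"plan": [[0,[-0.009,0,-0.009],[0,0,0]],[0,[-0.018,0,-0.0175],[0,0,0]],[0,[-0.0277,0,-0.0253],[0,0,0]],[0,[-0.0277,0,-0.0253],[0,0,0]]]}}

```text
t: 13.38
eef_pos: [0.6022, 0.1388, 0.0892]
tcp_rot: [[0.988, 0.157, 0.0], [0.157, -0.988, 0.0], [0.001, -0.0, -1.0]]
contact_force: [-4.0, 0.8, -8.2]
gripper_width: 0.187
grasp_force: 55.0
```

```bash
python3 - <<'E'
from h import *
st();bolt()
E
```

```text
t 13.38 tcp holder mm [72.3 -0.4 86.2] F ex,ey,z [-3.87  1.43 -8.17] w 0.18654873984834391
t 13.38 phi 0.493 r 80.3 pull 9.03 tangential 0.46 Fy 1.43 w 0.18654873984834391
```

Call:
{"method": "apply_moves", "body": {"plan": [[0,[-0.007,0,-0.0115],[0,0,0]],[0,[-0.0185,0,-0.0195],[0,0,0]],[0,[-0.0297,0,-0.0265],[0,0,0]],[0,[-0.0297,0,-0.0265],[0,0,0]]]}}

```text
t: 13.72
eef_pos: [0.5934, 0.1372, 0.0971]
tcp_rot: [[0.988, 0.157, 0.001], [0.157, -0.988, -0.0], [0.001, 0.0, -1.0]]
contact_force: [-2.6, -0.5, -8.8]
gripper_width: 0.184
grasp_force: 55.0
```

```bash
python3 - <<'E'
from h import *
st();bolt()
E
```

```text
t 13.72 tcp holder mm [63.4 -0.7 94.1] F ex,ey,z [-2.63 -0.07 -8.79] w 0.18351199528873938
t 13.72 phi 0.354 r 83.9 pull 9.16 tangential 0.59 Fy -0.07 w 0.18351199528873938
```

Call:
{"method": "apply_moves", "body": {"plan": [[0,[0.001,0,-0.004],[0,0,0]],[0,[-0.013,0,-0.0095],[0,0.0095,0]],[0,[-0.028,0,-0.0155],[0,0.0191,0]],[0,[-0.028,0,-0.0155],[0,0.0191,0]]]}}

```text
t: 14.05
eef_pos: [0.5838, 0.1361, 0.1012]
tcp_rot: [[0.98, 0.158, 0.12], [0.156, -0.988, 0.019], [0.121, -0.0, -0.993]]
contact_force: [-1.4, 2.3, -9.1]
gripper_width: 0.187
grasp_force: 55.0
```

```bash
python3 - <<'E'
from h import *
st();bolt();print(arm.get_obs()["tcp_rot"].round(3).tolist())
E
```

```text
t 14.05 tcp holder mm [53.7 -0.3 98.2] F ex,ey,z [-1.04  2.52 -9.06] w 0.1868966349419651
t 14.05 phi 0.23 r 85.1 pull 9.06 tangential 1.05 Fy 2.52 w 0.1868966349419651
[[0.98, 0.158, 0.12], [0.156, -0.988, 0.019], [0.121, -0.0, -0.993]]
```

Call:
{"method": "apply_moves", "body": {"plan": [[0,[0.001,0,-0.0065],[0,0,0]],[0,[-0.0134,0,-0.0118],[0,0.0095,0]],[0,[-0.0276,0,-0.0161],[0,0.0191,0]],[0,[-0.0276,0,-0.0161],[0,0.0191,0]]]}}

```text
t: 14.38
eef_pos: [0.5751, 0.1347, 0.1046]
tcp_rot: [[0.96, 0.157, 0.234], [0.152, -0.988, 0.038], [0.237, -0.0, -0.971]]
contact_force: [-2.8, 4.5, -9.2]
gripper_width: 0.186
grasp_force: 55.0
```

```bash
python3 - <<'E'
from h import *
st();bolt()
E
```

```text
t 14.38 tcp holder mm [ 44.9  -0.3 101.6] F ex,ey,z [-2.09  4.91 -9.22] w 0.18585094647350947
t 14.38 phi 0.123 r 86.9 pull 9.4 tangential -0.94 Fy 4.91 w 0.18585094647350947
```

Call:
{"method": "apply_moves", "body": {"plan": [[0,[0.0005,-0.0027,-0.0025],[0,0,0]],[0,[-0.009,-0.0027,-0.006],[0,0.006,0]],[0,[-0.018,-0.0027,-0.009],[0,0.012,0]],[0,[-0.018,-0.0027,-0.009],[0,0.012,0]]]}}

```text
t: 14.72
eef_pos: [0.5702, 0.1344, 0.106]
tcp_rot: [[0.939, 0.156, 0.305], [0.148, -0.988, 0.049], [0.309, -0.0, -0.951]]
contact_force: [-2.6, 0.7, -8.8]
gripper_width: 0.183
grasp_force: 55.0
```

```bash
python3 - <<'E'
from h import *
st();bolt()
E
```

```text
t 14.72 tcp holder mm [ 40.    0.2 103. ] F ex,ey,z [-2.43  1.06 -8.76] w 0.18302140548170898
t 14.72 phi 0.065 r 87.7 pull 8.9 tangential -1.85 Fy 1.06 w 0.18302140548170898
```

Call:
{"method": "apply_moves", "body": {"plan": [[0,[-0.003,0,-0.0022],[0,0,0]],[0,[-0.0057,0,-0.0043],[0,0,0]],[0,[-0.0057,0,-0.0043],[0,0,0]]]}}

```text
t: 14.97
eef_pos: [0.5694, 0.1342, 0.1071]
tcp_rot: [[0.939, 0.157, 0.306], [0.149, -0.988, 0.049], [0.31, -0.0, -0.951]]
contact_force: [-0.7, 1.6, -9.4]
gripper_width: 0.185
grasp_force: 55.0
```

```bash
python3 - <<'E'
from h import *
st();bolt();s=eyes.snapshot("wrist"); cv2.imwrite("pics/w7.png",s["frame"][:,:,::-1])
st();bolt()
E
```

```text
t 14.97 tcp holder mm [ 39.2   0.2 104.1] F ex,ey,z [-0.45  1.7  -9.44] w 0.18472241131485537
t 14.97 phi 0.055 r 88.9 pull 9.45 tangential 0.07 Fy 1.7 w 0.18472241131485537
t 15.02 tcp holder mm [ 39.2   0.2 104.1] F ex,ey,z [-1.52  0.98 -9.86] w 0.18763279951280218
t 15.02 phi 0.055 r 88.8 pull 9.92 tangential -0.97 Fy 0.98 w 0.18763279951280218
```

Call:
{"method": "apply_moves", "body": {"plan": [[0,[-0.003,0,-0.0008],[0,0,0]],[0,[-0.0063,0,-0.002],[0,0,0]],[0,[-0.0063,0,-0.002],[0,0,0]],[0,[-0.0063,0,-0.002],[0,0,0]]]}}

```text
t: 15.35
eef_pos: [0.5669, 0.1339, 0.107]
tcp_rot: [[0.939, 0.157, 0.306], [0.15, -0.988, 0.049], [0.31, 0.0, -0.951]]
contact_force: [-1.5, 0.6, -9.6]
gripper_width: 0.185
grasp_force: 55.0
```

```bash
python3 - <<'E'
from h import *
st();bolt();
E
```

```text
t 15.35 tcp holder mm [ 36.7   0.2 104. ] F ex,ey,z [-1.37  0.85 -9.57] w 0.18450749664394137
t 15.35 phi 0.028 r 88.7 pull 9.6 tangential -1.11 Fy 0.85 w 0.18450749664394137
```

Call:
{"method": "apply_moves", "body": {"plan": [[0,[-0.003,0,-0.001],[0,0,0]],[0,[-0.006,0,-0.002],[0,0,0]],[0,[-0.006,0,-0.002],[0,0,0]]]}}

```text
t: 15.6
eef_pos: [0.5649, 0.1335, 0.107]
tcp_rot: [[0.939, 0.158, 0.307], [0.151, -0.987, 0.048], [0.31, 0.001, -0.951]]
contact_force: [-0.7, -4.9, -10.4]
gripper_width: 0.182
grasp_force: 55.0
```

```bash
python3 - <<'E'
from h import *
st();bolt();
E
```

```text
t 15.6 tcp holder mm [3.47e+01 1.00e-01 1.04e+02] F ex,ey,z [ -1.42  -4.73 -10.43] w 0.18166399511470377
t 15.6 phi 0.004 r 88.6 pull 10.44 tangential -1.37 Fy -4.73 w 0.18166399511470377
```

Call:
{"method": "apply_moves", "body": {"plan": [[0,[0,0.0015,0],[0,0,0]],[0,[-0.0025,0.0015,-0.0008],[0,0,0]],[0,[-0.005,0.0015,-0.0016],[0,0,0]],[0,[-0.005,0.0015,-0.0016],[0,0,0]]]}}

```text
t: 15.93
eef_pos: [0.5635, 0.1328, 0.1071]
tcp_rot: [[0.939, 0.157, 0.307], [0.149, -0.988, 0.049], [0.311, 0.0, -0.951]]
contact_force: [0.2, -2.1, -9.1]
gripper_width: 0.182
grasp_force: 55.0
```

```bash
python3 - <<'E'
from h import *
st();bolt();
s=eyes.snapshot("wrist"); f=s["frame"]; cv2.imwrite("pics/w8.png",cv2.resize(f[150:450,200:460,::-1],None,fx=2,fy=2,interpolation=cv2.INTER_CUBIC))
E
```

```text
t 15.93 tcp holder mm [ 33.2  -0.3 104.1] F ex,ey,z [-0.16 -2.11 -9.08] w 0.18216178052428295
t 15.93 phi -0.012 r 88.7 pull 9.08 tangential -0.27 Fy -2.11 w 0.18216178052428295
```

View pics/w8.png

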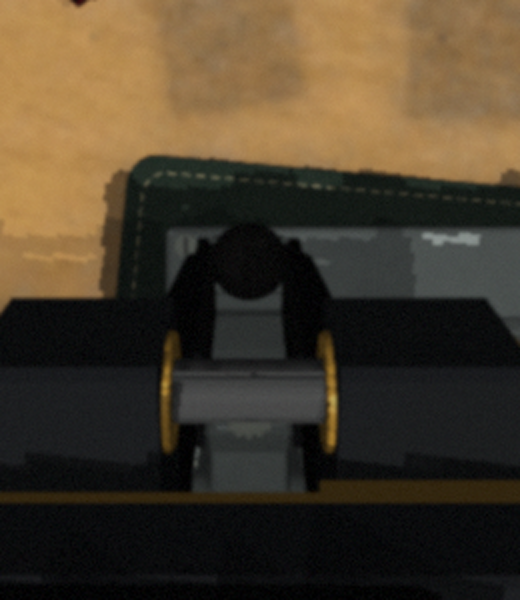

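The wrist view shows the knob at crop (249,262), full (324.5,281), near the fingertips and still between the pads. I'll cast a ray to get its x.

```bash
python3 - <<'E'
from h import *
s=eyes.snapshot("wrist"); o=arm.get_obs()
for z in(.096,.100,.104):
    P=onz(s,(324.5,280.5),z); p=P-O; R=np.array(o["tcp_rot"])
    print(z,(np.array([p@ex,p@ey])*1e3).round(1),"dist",np.linalg.norm(P-s["T"][:3,3]).round(4),"in tool mm",(R.T@(P-o["eef_pos"])*1e3).round(1))
bolt()
E
```

```text
0.096 [41.7 -1.6] dist 0.1868 in tool mm [ 4.6  1.3 13.1]
0.1 [42.  -1.6] dist 0.1828 in tool mm [6.2 1.3 9.4]
0.104 [42.4 -1.6] dist 0.1788 in tool mm [7.7 1.3 5.7]
t 16.03 phi -0.012 r 88.7 pull 8.98 tangential -0.18 Fy -2.18 w 0.18463639101640586
```

Call:
{"method": "apply_moves", "body": {"plan": [[0,[-0.001,0,0.0035],[0,0,0]],[0,[-0.002,0,0.0065],[0,0,0]]]}}

```text
t: 16.2
eef_pos: [0.5636, 0.1329, 0.1049]
tcp_rot: [[0.939, 0.157, 0.307], [0.149, -0.988, 0.049], [0.31, 0.0, -0.951]]
contact_force: [0.5, -2.5, -7.9]
gripper_width: 0.182
grasp_force: 55.0
```

```bash
cat >> h.py <<'E'
def knob():
    s=eyes.snapshot("wrist"); o=arm.get_obs(); f=s["frame"]; R=np.array(o["tcp_rot"])
    w=f[225:330,285:370].astype(int); m=((w.max(2)<40)).astype(np.uint8)
    g=cv2.medianBlur(cv2.cvtColor(f,cv2.COLOR_RGB2GRAY),3)[225:330,265:385]
    c=cv2.HoughCircles(g,cv2.HOUGH_GRADIENT,1,30,param1=60,param2=9,minRadius=16,maxRadius=22)
    print("circles",None if c is None else (c[0,:3]+[265,225,0]).round(1).tolist())
    cv2.imwrite("pics/k.png",f[:,:,::-1])
E
python3 - <<'E'
from h import *
st();bolt();knob()
E
```

```text
t 16.2 tcp holder mm [ 33.2  -0.3 101.9] F ex,ey,z [ 0.08 -2.59 -7.91] w 0.18197148909721111
t 16.2 phi -0.012 r 86.5 pull 7.91 tangential -0.01 Fy -2.59 w 0.18197148909721111
circles [[324.5, 280.5, 19.2]]
```

Call:
{"method": "apply_moves", "body": {"plan": [[0,[-0.001,0.001,0.0035],[0,0,0]],[0,[-0.002,0.001,0.0065],[0,0,0]]]}}

```text
t: 16.42
eef_pos: [0.5641, 0.1328, 0.1033]
tcp_rot: [[0.938, 0.157, 0.308], [0.149, -0.988, 0.049], [0.312, 0.0, -0.95]]
contact_force: [-1.4, -1.3, 1.1]
gripper_width: 0.185
grasp_force: 55.0
```

```bash
python3 - <<'E'
from h import *
st();bolt();knob()
E
```

```text
t 16.42 tcp holder mm [ 33.7  -0.5 100.3] F ex,ey,z [-1.63 -1.05  1.11] w 0.18465411914230917
t 16.42 phi -0.007 r 84.9 pull -1.12 tangential -1.62 Fy -1.05 w 0.18465411914230917
circles [[324.5, 280.5, 19.2], [354.5, 254.5, 21.4]]
```

The ear (lip) now carries the spring and nothing snapped. I'll regrip deeper, with the tool upright.

Call:
{"method": "apply_moves", "body": {"plan": [[0.25,[0,0,0],[0,0,0]],[0.3,[0,0,0],[0,0,0]],[0.3,[0,0,0],[0,0,0]],[0.3,[0.003,0,0.018],[0,-0.015,0]],[0.3,[0.006,0,0.036],[0,-0.034,0]],[0.3,[0.0104,0,0.057],[0,-0.05,0]],[0.3,[0.0104,0,0.057],[0,-0.05,0]]], "force": 55}}

```text
t: 17.05
eef_pos: [0.5742, 0.1342, 0.0873]
tcp_rot: [[0.988, 0.158, -0.001], [0.158, -0.988, -0.001], [-0.001, 0.0, -1.0]]
contact_force: [-1.0, 0.4, -0.3]
gripper_width: 0.301
grasp_force: 0.0
```

```bash
python3 - <<'E'
from h import *
st();bolt();
s=eyes.snapshot("wrist"); f=s["frame"]; cv2.imwrite("pics/k2.png",f[:,:,::-1])
g=cv2.cvtColor(f,cv2.COLOR_RGB2GRAY)[200:400,230:420]
c=cv2.HoughCircles(cv2.medianBlur(g,3),cv2.HOUGH_GRADIENT,1,20,param1=60,param2=9,minRadius=16,maxRadius=24)
print(None if c is None else (c[0,:5]+[230,200,0]).round(1).tolist())
def px(p):
    q=np.linalg.inv(s["T"])@np.append(p,1); return (q[:2]/q[2]*s["fx"]+[s["cx"],s["cy"]]).round(0)
for x in (30,36,42,48): print(x,px(H(x,-1,94.5)))
E
```

```text
t 17.05 tcp holder mm [43.9 -0.6 84.3] F ex,ey,z [-0.94  0.6  -0.32] w 0.30126631890163297
t 17.05 phi 0.139 r 69.6 pull 0.45 tangential -0.89 Fy 0.6 w 0.30126631890163297
[[323.5, 305.5, 20.7], [330.5, 378.5, 21.0], [273.5, 222.5, 18.8], [394.5, 269.5, 23.4], [280.5, 280.5, 23.4]]
30 [323. 335.]
36 [323. 324.]
42 [323. 313.]
48 [323. 301.]
```

Call:
{"method": "apply_moves", "body": {"plan": [[0.1,[0,0,0],[0,0,0]],[0,[0,0,0],[0,0,0]],[0,[0,0,0],[0,0,0]],[0,[0,0,0],[0,0,0]]], "force": 58}}

```text
t: 17.43
eef_pos: [0.571, 0.1339, 0.0878]
tcp_rot: [[0.988, 0.157, 0.002], [0.157, -0.988, 0.0], [0.002, 0.0, -1.0]]
contact_force: [-1.5, -0.6, -0.9]
gripper_width: 0.186
grasp_force: 58.0
```

```bash
python3 - <<'E'
from h import *
st();bolt();knob()
E
```

```text
t 17.43 tcp holder mm [40.8 -0.4 84.8] F ex,ey,z [-1.57 -0.36 -0.93] w 0.18597990156083935
t 17.43 phi 0.093 r 69.7 pull 1.07 tangential -1.47 Fy -0.36 w 0.18597990156083935
circles [[323.5, 299.5, 21.4], [298.5, 264.5, 18.1]]
```

Call:
{"method": "apply_moves", "body": {"plan": [[0,[0.0005,0,-0.007],[0,0,0]],[0,[0.0015,0,-0.0135],[0,0,0]],[0,[0.0015,0,-0.0135],[0,0,0]]]}}

```text
t: 17.73
eef_pos: [0.5716, 0.134, 0.0914]
tcp_rot: [[0.988, 0.157, -0.0], [0.157, -0.988, 0.0], [-0.0, -0.0, -1.0]]
contact_force: [-1.6, 0.1, -9.7]
gripper_width: 0.185
grasp_force: 58.0
```

```bash
python3 - <<'E'
from h import *
st();bolt();knob()
E
```

```text
t 17.73 tcp holder mm [41.4 -0.4 88.4] F ex,ey,z [-1.52  0.39 -9.75] w 0.18506746471029228
t 17.73 phi 0.097 r 73.4 pull 9.85 tangential -0.57 Fy 0.39 w 0.18506746471029228
circles [[324.5, 299.5, 21.4], [287.5, 261.5, 21.3]]
```

Call:
{"method": "apply_moves", "body": {"plan": [[0,[-0.0085,0,-0.0022],[0,0.0062,0]],[0,[-0.0175,0,-0.0035],[0,0.0127,0]],[0,[-0.0263,0,-0.004],[0,0.0191,0]],[0,[-0.0263,0,-0.004],[0,0.0191,0]]]}}

```text
t: 18.12
eef_pos: [0.563, 0.1326, 0.0924]
tcp_rot: [[0.98, 0.157, 0.119], [0.156, -0.988, 0.019], [0.121, 0.0, -0.993]]
contact_force: [-0.7, 1.0, -9.9]
gripper_width: 0.185
grasp_force: 58.0
```

```bash
python3 - <<'E'
from h import *
st();bolt();knob()
E
```

```text
t 18.12 tcp holder mm [32.7 -0.5 89.4] F ex,ey,z [-0.55  1.13 -9.92] w 0.1848602515953149
t 18.12 phi -0.022 r 74.1 pull 9.91 tangential -0.77 Fy 1.13 w 0.1848602515953149
circles [[323.5, 299.5, 21.4]]
```

Call:
{"method": "apply_moves", "body": {"plan": [[0,[-0.0055,0,-0.001],[0,0.004,0]],[0,[-0.0055,0,-0.001],[0,0.004,0]]]}}

```text
t: 18.33
eef_pos: [0.5625, 0.1325, 0.0927]
tcp_rot: [[0.977, 0.157, 0.143], [0.156, -0.988, 0.023], [0.145, 0.0, -0.989]]
contact_force: [-1.1, 0.7, -9.9]
gripper_width: 0.187
grasp_force: 58.0
```

```bash
python3 - <<'E'
from h import *
st();bolt();knob()
s=eyes.snapshot("wrist")
for z in(.099,.102,.105):
    p=onz(s,(323.5,299.5),z)-O; print(z,(p@ex*1e3).round(1),(p@ey*1e3).round(1),np.linalg.norm(p+O-s["T"][:3,3]).round(4))
E
```

```text
t 18.33 tcp holder mm [32.2 -0.5 89.7] F ex,ey,z [-0.99  0.82 -9.92] w 0.18666672483405325
t 18.33 phi -0.029 r 74.3 pull 9.88 tangential -1.28 Fy 0.82 w 0.18666672483405325
circles [[323.5, 299.5, 21.4]]
0.099 34.3 -1.2 0.1703
0.102 35.3 -1.2 0.1672
0.105 36.3 -1.2 0.164
```

Call:
{"method": "apply_moves", "body": {"plan": [[0,[-0.004,0,-0.0005],[0,0.003,0]],[0,[-0.0083,0,-0.001],[0,0.0055,0]],[0,[-0.0083,0,-0.001],[0,0.0055,0]]]}}

```text
t: 18.68
eef_pos: [0.5601, 0.1321, 0.0927]
tcp_rot: [[0.971, 0.157, 0.178], [0.155, -0.988, 0.028], [0.18, 0.0, -0.984]]
contact_force: [-0.2, 0.6, -10.6]
gripper_width: 0.184
grasp_force: 58.0
```

```bash
python3 - <<'E'
from h import *
st();bolt();knob()
s=eyes.snapshot("wrist")
p=onz(s,(323.5,299.5),.102)-O; print((p@ex*1e3).round(1))
E
```

```text
t 18.68 tcp holder mm [29.7 -0.5 89.7] F ex,ey,z [ -0.1    0.67 -10.65] w 0.18404983088965193
t 18.68 phi -0.062 r 74.5 pull 10.62 tangential -0.76 Fy 0.67 w 0.18404983088965193
circles [[324.5, 299.5, 21.4]]
32.4
```

Call:
{"method": "apply_moves", "body": {"plan": [[0,[-0.0007,0,0.004],[0,0,0]],[0,[-0.0014,0,0.008],[0,0,0]],[0,[-0.0021,0,0.012],[0,0,0]],[0,[-0.0029,0,0.016],[0,0,0]],[0,[-0.0036,0,0.0197],[0,0,0]],[0,[-0.0036,0,0.0197],[0,0,0]]]}}

```text
t: 19.28
eef_pos: [0.5605, 0.1321, 0.0868]
tcp_rot: [[0.971, 0.157, 0.178], [0.155, -0.988, 0.028], [0.18, 0.0, -0.984]]
contact_force: [-1.2, -0.0, -6.9]
gripper_width: 0.184
grasp_force: 58.0
```

```bash
python3 - <<'E'
from h import *
st();bolt();knob()
E
```

```text
t 19.28 tcp holder mm [30.1 -0.5 83.8] F ex,ey,z [-1.17  0.18 -6.91] w 0.18367508916095115
t 19.28 phi -0.062 r 68.5 pull 6.83 tangential -1.59 Fy 0.18 w 0.18367508916095115
circles [[323.5, 299.5, 21.4]]
```

Call:
{"method": "apply_moves", "body": {"plan": [[0,[-0.0003,0,0.0017],[0,0,0]],[0,[-0.0006,0,0.0033],[0,0,0]],[0,[-0.0006,0,0.0033],[0,0,0]]]}}

```text
t: 19.58
eef_pos: [0.5604, 0.1321, 0.0859]
tcp_rot: [[0.971, 0.157, 0.178], [0.155, -0.988, 0.028], [0.18, 0.0, -0.984]]
contact_force: [-1.2, 0.8, -6.0]
gripper_width: 0.189
grasp_force: 58.0
```

Call:
{"method": "apply_moves", "body": {"plan": [[0,[-0.0003,0,0.0017],[0,0,0]],[0,[-0.0006,0,0.0033],[0,0,0]],[0,[-0.0006,0,0.0033],[0,0,0]]]}}

```text
t: 19.83
eef_pos: [0.5604, 0.1321, 0.0849]
tcp_rot: [[0.971, 0.157, 0.178], [0.155, -0.988, 0.028], [0.18, 0.0, -0.984]]
contact_force: [0.2, 1.1, -6.4]
gripper_width: 0.185
grasp_force: 58.0
```

Call:
{"method": "apply_moves", "body": {"plan": [[0,[-0.0003,0,0.0017],[0,0,0]],[0,[-0.0006,0,0.0033],[0,0,0]],[0,[-0.0006,0,0.0033],[0,0,0]]]}}

```text
t: 20.08
eef_pos: [0.5605, 0.1322, 0.0843]
tcp_rot: [[0.971, 0.157, 0.179], [0.155, -0.988, 0.028], [0.181, 0.0, -0.984]]
contact_force: [-0.9, 1.4, 0.5]
gripper_width: 0.185
grasp_force: 58.0
```

Call:
{"method": "apply_moves", "body": {"plan": [[0,[-0.0003,0,0.0017],[0,0,0]],[0,[-0.0003,0,0.0017],[0,0,0]]]}}

```text
t: 20.25
eef_pos: [0.5606, 0.1322, 0.084]
tcp_rot: [[0.971, 0.157, 0.179], [0.155, -0.988, 0.028], [0.181, 0.0, -0.983]]
contact_force: [-3.0, 1.4, 4.4]
gripper_width: 0.188
grasp_force: 58.0
```

Call:
{"method": "apply_moves", "body": {"plan": [[0,[0.0003,0,-0.0017],[0,0,0]],[0,[0.0003,0,-0.0017],[0,0,0]]]}}

```text
t: 20.42
eef_pos: [0.5605, 0.1321, 0.0842]
tcp_rot: [[0.971, 0.157, 0.179], [0.155, -0.988, 0.028], [0.181, 0.0, -0.984]]
contact_force: [-1.3, 1.0, 3.7]
gripper_width: 0.188
grasp_force: 58.0
```

Call:
{"method": "apply_moves", "body": {"plan": [[0.22,[0,0,0],[0,0,0]],[0.3,[0,0,0],[0,0,0]],[0.4,[0,0,0],[0,0,0]],[0.5,[0,0,0],[0,0,0]],[0.5,[0,0,0],[0,0,0]],[0.5,[0,0,-0.05],[0,0,0]],[0.5,[0,0,-0.15],[0,0,0]],[0.5,[0,0,-0.25],[0,-0.012,0]],[0.5,[0,0,-0.3],[0,-0.028,0]],[0.5,[0,0,-0.3],[0,-0.028,0]]]}}

```text
t: 21.25
eef_pos: [0.5461, 0.1297, 0.176]
tcp_rot: [[0.988, 0.157, 0.005], [0.157, -0.988, 0.0], [0.005, 0.0, -1.0]]
contact_force: [-0.8, -0.5, -0.0]
gripper_width: 0.499
grasp_force: 0.0
```

```bash
python3 - <<'E'
from h import *
st()
s=eyes.snapshot("wrist"); f=s["frame"]; cv2.imwrite("pics/k3.png",f[:,:,::-1])
def px(p):
    q=np.linalg.inv(s["T"])@np.append(p,1); return (q[:2]/q[2]*s["fx"]+[s["cx"],s["cy"]]).round(1)
for x in(32,36): print(px(H(x,-1,22+69.5)))
g=cv2.medianBlur(cv2.cvtColor(f,cv2.COLOR_RGB2GRAY),3)
c0=px(H(32,-1,91.5)).astype(int); a=g[c0[1]-45:c0[1]+45,c0[0]-45:c0[0]+45]
c=cv2.HoughCircles(a,cv2.HOUGH_GRADIENT,1,20,param1=60,param2=8,minRadius=9,maxRadius=18)
for k in ([] if c is None else c[0,:4]):
    q=k[:2]+c0-45; p=onz(s,q,.0945)-O; print(q,k[2],(p@ex*1e3).round(1),(p@ey*1e3).round(1))
E
```

```text
t 21.25 tcp holder mm [ 15.5  -0.7 173. ] F ex,ey,z [-0.82 -0.33 -0.02] w 0.4994154958548513
[322.9 227.4]
[322.9 222. ]
[323.5 226.5] 13.4 32.7 -1.4
[323.5 265.5] 9.6 3.2 -1.4
[336.5 205.5] 11.8 47.8 -10.5
[289.5 250.5] 11.8 14.8 23.3
```

```bash
python3 - <<'E'
from workcell import job
print(job.finish_job())
E
```

```text
the job is handed in; nothing more can be done
None
```

I closed the strap, bedded the pad with about 12 N, and let the bolt's collar down into what I judge to be the seat behind the lip, then released it. I handed the job in at about 21 s; on the first swing I had to rest the collar on the lip and regrip the knob, with no snap. I inferred the final seating from the forces and the upright knob rather than seeing it.

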